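# Dry-clamp a two-ply blank in the glue-up jig

### The job

Dry-clamp a two-ply blank in the empty bay of the sloping glue-up jig: lay the thick loose slat flat on the bed, then the thin one on top of it, each centred in the bay, lengthwise up the slope and with its end up against the backstop. Then swing the two toggle clamps of that bay fully closed on the stack, and let go of everything. Leave the blanks in the other two bays and their four clamps as they are, two closed and two open, and do not disturb the other things on the bench.

Things in the scene. Friction and masses are not known exactly. Their poses are not given: they have to be found in the camera images.
- slat_thick_c (a point): centre of the thick loose slat, plain pale wood, 120 x 58 x 18 mm (x, y, z of its own frame), lying flat on the bench, 85 g; either end and either broad face will do
- slat_thin_c (a point): centre of the thin loose slat, same wood, 120 x 58 x 12 mm (x, y, z), lying flat on the bench, 56 g
- bay_a_bed: white bed of the EMPTY bay, any of the three in the row; 90 mm wide, sloping down at 0.25 rad to a wooden backstop on the robot's side. Origin: on the bed at the foot of the backstop's face, mid-width; x up the slope (bed 148 mm long), y along the row, z square to the bed. Backstop 32 mm high, 66 mm deep (x -66 to 0); its two clamps stand on it at y = -22.5 and 22.5 mm
- bay_b_bed: bed of the bay whose blank is already clamped; same sizes and axes as bay_a_bed. The three bays stand side by side without gaps. Wood rubs on bed and wood (friction about 0.6): slats do not slide down by themselves
- bay_c_bed: bed of the bay whose blank lies waiting unclamped; same sizes and axes as bay_a_bed. The arms of open clamps stand upright, tips up to 115 mm above the bed at x = -35 to 5 mm; closed handles end 126 mm above the bed
- blank_b_c (a point): centre of the clamped two-ply blank, 120 x 58 x 30 mm, in bay b against its backstop; to be left alone
- blank_c_c (a point): centre of the unclamped two-ply blank, 120 x 58 x 30 mm, in bay c against its backstop; to be left alone
- clamp_a_right (a joint): handle of the toggle clamp at y = -22.5 mm of empty bay: to be closed. 0 = fully open (handle lies over towards the robot), 0.8 rad = fully closed (handle upright, at its stop)
- clamp_a_right_end (a point): ball end (18 mm across) of that handle. The 15 mm thick handle turns about an axis along the bed's y at bed x = -30, z = 56 mm; the ball's centre, 63 mm from it, is in the bed frame at x = -30 - 63 sin(0.55 - q), z = 56 + 63 cos(0.55 - q) mm for joint value q. To close, push it along its arc: up and away from the robot
- clamp_a_left (a joint): handle of the toggle clamp at y = 22.5 mm of empty bay: to be closed. 0 = fully open (handle lies over towards the robot), 0.8 rad = fully closed (handle upright, at its stop)
- clamp_a_left_end (a point): ball end (18 mm across) of that handle, as on the right clamp. It takes 2 to 6 N at the smooth ball end and stays where it is left. The clamp's arm is linked to it: upright when open, it swings down as the handle closes, and its rubber foot (11 mm) bears on the top of a 30 mm stack at bed x = 36 mm
- clamp_b_right (a joint): handle of the toggle clamp at y = -22.5 mm of bay b: closed, leave it. 0 = fully open (handle lies over towards the robot), 0.8 rad = fully closed (handle upright, at its stop)
- clamp_b_left (a joint): handle of the toggle clamp at y = 22.5 mm of bay b: closed, leave it. 0 = fully open (handle lies over towards the robot), 0.8 rad = fully closed (handle upright, at its stop)
- clamp_c_right (a joint): handle of the toggle clamp at y = -22.5 mm of bay c: open, leave it. 0 = fully open (handle lies over towards the robot), 0.8 rad = fully closed (handle upright, at its stop)
- clamp_c_left (a joint): handle of the toggle clamp at y = 22.5 mm of bay c: open, leave it. 0 = fully open (handle lies over towards the robot), 0.8 rad = fully closed (handle upright, at its stop)
- glue: bystander: a white glue bottle, 58 mm across and 155 mm tall. Origin: centre of its underside
- square: bystander: a try square lying flat: wooden stock 18 x 105 x 18 mm along its y, steel blade 150 x 30 mm reaching 150 mm along its +x. Origin: centre of its underside
- pencil: bystander: a flat carpenter's pencil, 185 x 13 x 7 mm along its x. Origin: centre of its underside
- hammer: bystander: a claw hammer lying down, 260 mm long along its x, 26 mm high. Origin: midway along it, on the underside
- offcut: bystander: a long narrow strip offcut, 300 x 22 x 12 mm along its x. Origin: centre of its underside
- dowels: bystander: an open tray of loose dowel pins, 130 x 170 x 35 mm. Origin: centre of its underside
Not all that is in view belongs to the job. What is shaped like the part that bears slat_thin_c but red is not meant.

How it is judged:
By the outcome, as a careful person would: the job done as asked, in the order asked, and still so for the second after the job is handed in, with the robot touching nothing.
It also fails if it takes over 72 s, if anything falls off the work surface, if the arm or the gripper's body presses on something with over 40 N, if the wrist force passes 120 N, or if a joint passes its speed limit or range.

### The arm

A 7-joint arm with a two-finger parallel gripper is mounted at the origin on the work surface. World frame = base frame: x ahead of the robot, y to its left, z up, the work surface at z = 0. Lengths are in m, angles in rad, forces in N, time in s.
With the tool pointing down it reaches from about 0.425 to 1.025 m from the base axis. Payload 9.4 kg.
Tool frame: the origin (TCP) lies at the very end of the fingers, on their centre line; the grasp point (between the pads) lies 19 mm behind it (arm.grip_point_offset is the distance from the TCP to the grasp point, in m); z points along the fingers, y is the direction in which the jaws open and shut (so a half turn about z gives the same grasp; the last joint's range is limited). The gripper opens to 93 mm and grips with 3 to 60 N. Pads are 15 mm wide; open, the fingers measure 128 mm over their backs; the gripper's body (75 mm by 188 mm) begins 65 mm behind the grasp point.
Start: joints at [1.237, 0.599, -0.003, 1.599, 0.002, 0.943, -0.08], TCP at [0.184, -0.701, 0.219] pointing down, gripper open.
Joint ranges: [-2.57, 2.57], [-0.35, 1.97], [-1.29, 1.29], [0.11, 2.56], [-1.05, 4.19], [0.11, 1.86], [-2.63, 2.63]. Speed limits (rad/s): [2.22, 2.22, 3.01, 3.01, 3.14, 3.14, 3.14].

### API

Orientations are given as a 3x3 rotation matrix whose columns are the frame's x, y, z axes.
In Python, from plant import arm gives the robot as it stands.
- The arm moves only by the shell command python3 -m creep 'ROWS' [OPENING] [FORCE]. ROWS is JSON, a list of rows, each a list of 4 numbers: the shift along the tool's x, y, z in m, then the turn about the tool's z in degrees. In form: [[tx, ty, tz, twist], ...]. A call has 1 to 20 rows; each row shifts and turns the commanded pose from where the row before left it, along the tool's axes as they then stand; what a row does not reach is not made up. A row lasts 1/8 s, in which the tool goes at most 62.5 mm and 10.7 degrees, less where a joint would pass 70% of its speed; a pose out of reach is approached as far as the arm can. A call with a gripper value outside its range is refused whole. OPENING is the finger opening in m, from 0 to 0.093, set as the call begins (- or left out, the last holds). The fingers move at their own pace and stop on an object; FORCE is the grip in N (left out, the last holds). Time passes only in rows, so rows that do not move let the fingers close. It gives the time, the measured TCP pose, the force and the opening at its end, in the units of the state.
- arm.read_state(): the state, without advancing time (a new reading comes with each control period).
- arm.read_camera(name): name is "side" or "top"; returns the picture (384x512x3 uint8, blue, green, red); there is no depth.
- arm.camera_params(name): a dict with "fx", "fy", "cx", "cy" (pixels), "R" (3x3) and "t" (3): a world point X has camera coordinates R X + t. Camera axes: x right, y down, z forward; pixel columns grow to the right and rows downward; lengths in m; the calibration is good to about 2 mm. A picture is of the moment at which its call begins. camera_params takes no time and is no camera call.
- arm.close_job(): hands the job in, once; it reports no verdict.
The state is a dict: "t": time; "qpos": joint angles; "joint_velocities": joint speeds; "effort": joint torques, N m; "ee_pos": TCP position; "ee_rot": TCP orientation; "force": force on the tool from outside, world axes, zero at the start; "torque": the same for the moment, N m; "width": opening from 0.0 (shut) to 1.0 (fully open).
Only numpy, scipy, OpenCV 4.12 (cv2) and the standard library are available. Lean on these libraries where they do the work, as an engineer would, in place of code of your own. Each camera call takes 0.05 s, during which the arm holds its last target. There are 200 camera calls.

## Working session

There is one attempt and no reset: what is moved stays moved. The work goes in short steps, Python scripts to look and compute and a shell command to move; the robot and the scene stay as the last step left them, time stands still between calls to the robot, and variables do not carry over. Pictures are saved under pics/ and viewed, about 8 in all and at most 12, crops included, and the job is handed in when it is done.

```bash
mkdir -p pics; ls
python3 - <<'E'
from plant import arm
import cv2, numpy as np
np.set_printoptions(precision=4,suppress=True)
for n in("top","side"):
    cv2.imwrite(f"pics/{n}0.png",cv2.resize(arm.read_camera(n),(800,600),interpolation=cv2.INTER_CUBIC))
    print(n,arm.camera_params(n))
s=arm.read_state();print(s); print(arm.grip_point_offset)
E
```

```text
pics
top {'fx': 417.0211991197954, 'fy': 417.0211991197954, 'cx': 258.71143009150023, 'cy': 194.32521068666617, 'R': array([[-0.0185, -0.9997, -0.018 ],
       [-0.9943,  0.0202, -0.1049],
       [ 0.1052,  0.0159, -0.9943]]), 't': array([-0.02  ,  0.5101,  1.5467])}
side {'fx': 347.88572720612467, 'fy': 347.88572720612467, 'cx': 258.94361985722446, 'cy': 188.92404974775548, 'R': array([[-0.7259, -0.6877, -0.012 ],
       [-0.4395,  0.4772, -0.761 ],
       [ 0.5291, -0.5471, -0.6487]]), 't': array([0.3459, 0.3015, 0.8753])}
{'t': 0.1, 'qpos': array([ 1.2373,  0.6   , -0.0025,  1.6   ,  0.0018,  0.9429, -0.0798]), 'joint_velocities': array([ 0.0003, -0.0008, -0.0004, -0.0007,  0.0008,  0.0003,  0.0008]), 'effort': array([  0.0057, -76.6553,   1.5026, -25.2938,  -0.0523,   0.0136,
         0.0001]), 'ee_pos': array([ 0.184 , -0.7008,  0.2179]), 'ee_rot': array([[ 0.9672,  0.254 , -0.0005],
       [ 0.254 , -0.9672,  0.0012],
       [-0.0001, -0.0013, -1.    ]]), 'force': array([-0.7121, -0.2811, -0.0419]), 'torque': array([-0.0051, -0.0217, -0.0254]), 'width': 0.998561826414534}
0.0188
```

View pics/top0.png

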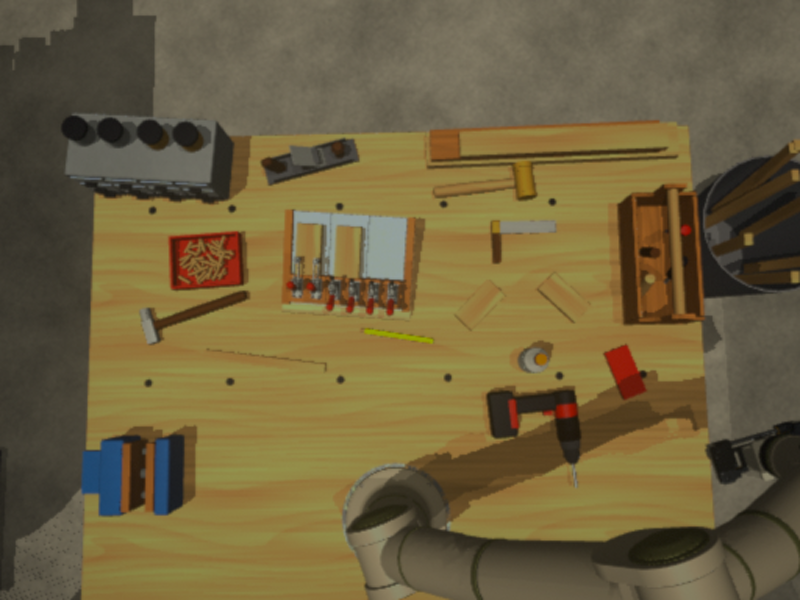

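View pics/side0.png

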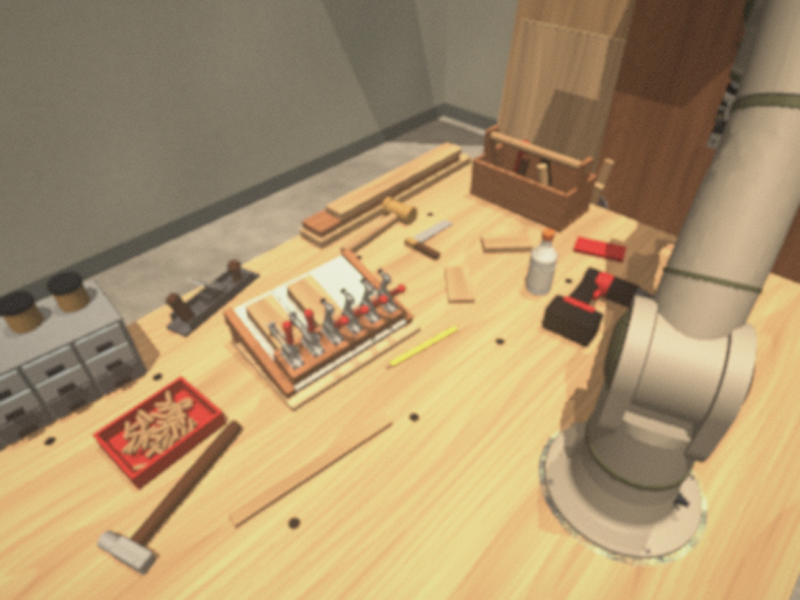

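The empty bay is on the right (top view, around (385,245)) with both its clamps open. The middle bay is c and the left bay is b. The two loose slats are near (480,305) and (563,297). I'll zoom in to tell thick from thin and locate the jig's corners.

```bash
cat > h.py <<'E'
from plant import arm
import cv2, numpy as np
np.set_printoptions(precision=4,suppress=True)
def avg(n,k=4): return np.mean([arm.read_camera(n).astype(float) for _ in range(k)],0).clip(0,255).astype(np.uint8)
def proj(n,X):
    p=arm.camera_params(n); c=np.atleast_2d(X)@p["R"].T+p["t"]
    return np.c_[p["fx"]*c[:,0]/c[:,2]+p["cx"],p["fy"]*c[:,1]/c[:,2]+p["cy"]]
def ray(n,uv):
    p=arm.camera_params(n); d=np.array([(uv[0]-p["cx"])/p["fx"],(uv[1]-p["cy"])/p["fy"],1])
    return -p["R"].T@p["t"], p["R"].T@d
def onz(n,uv,z):
    o,d=ray(n,uv); return o+d*(z-o[2])/d[2]
def tri(uvt,uvs):
    o1,d1=ray("top",uvt);o2,d2=ray("side",uvs)
    s=np.linalg.lstsq(np.c_[d1,-d2],o2-o1,rcond=None)[0]
    a,b=o1+s[0]*d1,o2+s[1]*d2
    return (a+b)/2,np.linalg.norm(a-b)
def crop(im,x0,y0,w,h,f): return cv2.resize(im[y0:y0+h,x0:x0+w],None,fx=f,fy=f,interpolation=cv2.INTER_CUBIC)
E
python3 - <<'E'
from h import *
t=avg("top");s=avg("side");cv2.imwrite("pics/t1.png",t);cv2.imwrite("pics/s1.png",s)
# jig top (x175..275,y130..206) ; slats
a=crop(t,175,130,100,75,8);cv2.imwrite("pics/jigtop.png",a)
b=crop(s,135,150,133,100,6);cv2.imwrite("pics/jigside.png",b)
c=crop(t,285,170,100,40,8);d=crop(s,275,145,80,50,8)
d=cv2.copyMakeBorder(d[:280],0,0,0,160,cv2.BORDER_CONSTANT);cv2.imwrite("pics/slats.png",np.vstack([c,d]))
E
```

```text
(no output)
```

View pics/jigtop.png

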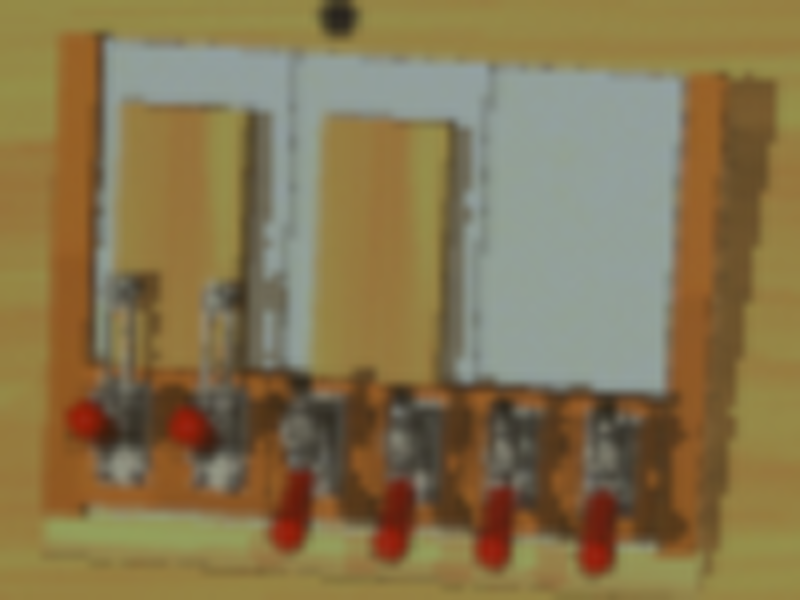

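View pics/jigside.png

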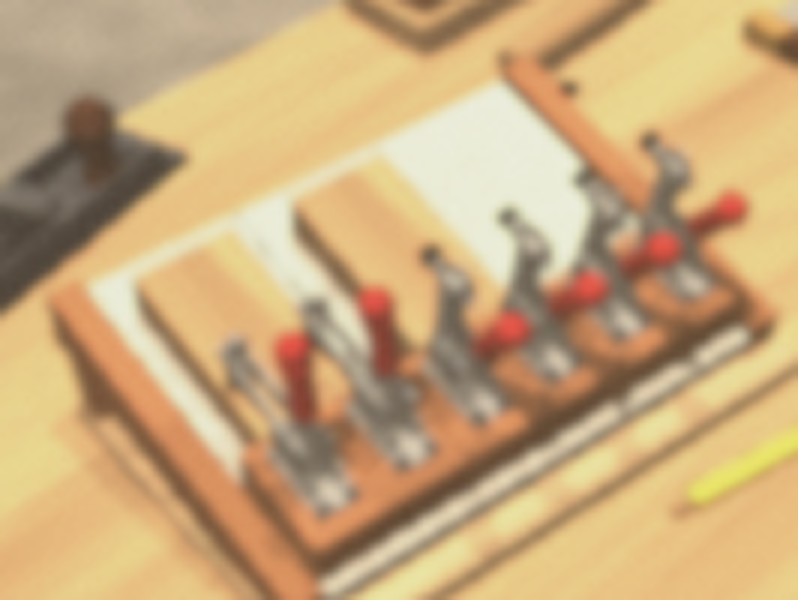

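View pics/slats.png

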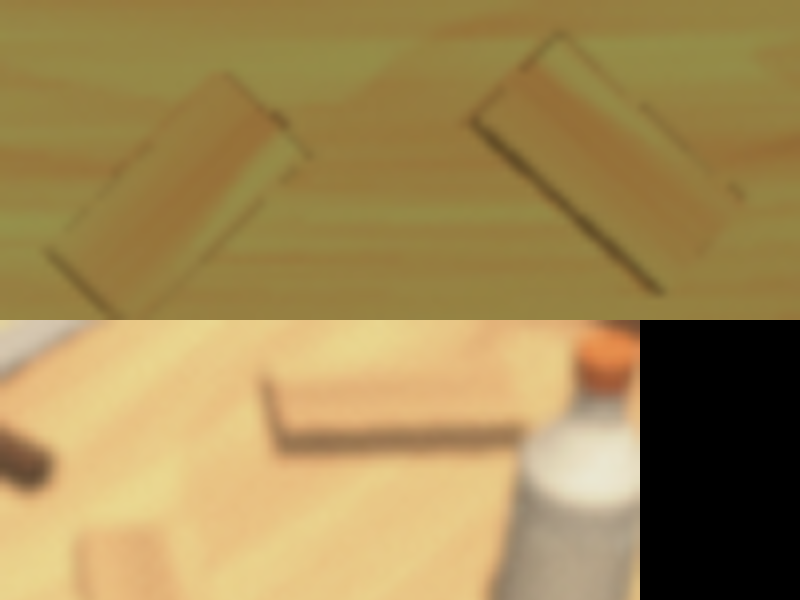

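The jig crops show bay a's far bed corners at (493,68) and (685,78) in the top crop, and its red balls at (493,553) and (597,557) (side crop: (663,245), (733,208)). The right-hand slat shows a clear dark side face in both views. I'll fit the jig pose from these points and estimate the slat poses and thicknesses.

```bash
cat > fit.py <<'E'
from h import *
from scipy.optimize import least_squares
T=lambda u,v:(175+(u+.5)/8-.5,130+(v+.5)/8-.5)
S=lambda u,v:(135+(u+.5)/6-.5,150+(v+.5)/6-.5)
k=.001
O=lambda y:(-62.9*k,y*k,109.7*k); C=lambda y:(-14.4*k,y*k,117*k)
obs=[("top",O(22.5),T(493,553)),("top",O(-22.5),T(597,557)),("top",O(67.5),T(392,545)),("top",O(112.5),T(288,533)),
("top",C(157.5),T(190,425)),("top",C(202.5),T(87,419)),
("side",O(22.5),S(663,247)),("side",O(-22.5),S(733,208)),("side",O(67.5),S(592,290)),("side",O(112.5),S(513,328)),
("side",C(157.5),S(377,302)),("side",C(202.5),S(294,347)),
("top",(.148,.045,0),T(493,68)),("top",(.148,-.045,0),T(686,78)),("top",(.148,.135,0),T(295,48)),
("top",(0,.045,.032),T(478,383)),("top",(0,-.045,.032),T(668,393)),
("side",(.148,-.045,0),S(505,82)),("side",(.148,.225,0),S(90,285))]
c,s=np.cos(.25),np.sin(.25)
def W(p,b):
    y=p[3];Rz=np.array([[np.cos(y),-np.sin(y),0],[np.sin(y),np.cos(y),0],[0,0,1]])
    return p[:3]+Rz@(np.array([[c,0,-s],[0,1,0],[s,0,c]])@np.array(b))
f=lambda p:np.concatenate([proj(n,W(p,b))[0]-uv for n,b,uv in obs])
if __name__=="__main__":
    r=least_squares(f,[.6,-.0,.05,0],loss="soft_l1");p=r.x
    print("pose",p); print(f(p).reshape(-1,2).round(1).tolist()); np.save("jig.npy",p)
    print("balls",W(p,O(22.5)),W(p,O(-22.5)),"far mid",W(p,(.148,0,0)))
    A=lambda u,v:(285+(u+.5)/8-.5,170+(v+.5)/8-.5)
    for nm,P,z in (("L",[(225,73),(310,155),(125,322),(45,250)],.012),("R",[(560,33),(742,197),(660,285),(472,120)],.018)):
        w=np.array([onz("top",A(*q),z)for q in P]); print(nm,w[:,:2].tolist(),np.linalg.norm(np.diff(w,axis=0),axis=1),w.mean(0))
        for h in(0,.012,.018): print(h,proj("side",np.c_[w[:,:2],np.full(4,h)]).round(1).tolist())
E
python3 fit.py
python3 - <<'E'
from h import *
s=cv2.imread("pics/s1.png");cv2.imwrite("pics/sl2.png",crop(s,275,145,80,60,10))
E
```

```text
pose [ 0.5707  0.0164  0.046  -0.0869]
[[0.3, -0.2], [0.1, 0.1], [0.2, -0.1], [0.4, 0.6], [0.1, -0.2], [0.2, -0.3], [0.3, 0.4], [0.2, 0.3], [0.0, 0.2], [0.6, 1.1], [-0.2, -0.4], [-0.2, -0.4], [-0.1, -0.8], [0.1, -0.5], [0.5, 0.1], [-1.1, 0.5], [-0.4, 0.8], [-0.4, -0.8], [-1.0, -0.1]]
balls [0.4849 0.0465 0.1367] [0.481  0.0016 0.1367] far mid [0.7136 0.004  0.0826]
L [[0.5669590464644123, -0.23660970444193063], [0.5267800874653561, -0.27565683186267853], [0.4490282979509838, -0.18558544088855536], [0.4839871003377193, -0.14867543736261518]] [0.056  0.119  0.0508] [ 0.5067 -0.2116  0.012 ]
0 [[284.8, 172.8], [299.8, 172.5], [301.2, 193.4], [286.7, 194.0]]
0.012 [[284.9, 170.2], [300.0, 170.0], [301.4, 190.8], [286.8, 191.4]]
0.018 [[285.0, 168.9], [300.1, 168.7], [301.6, 189.5], [286.9, 190.1]]
R [[0.5819356374572865, -0.395179283751147], [0.5019592701098348, -0.4773630609008946], [0.4611203437902576, -0.43695988749371306], [0.5411942416132589, -0.35190691773477834]] [0.1147 0.0574 0.1168] [ 0.5216 -0.4154  0.018 ]
0 [[307.5, 153.4], [335.8, 152.5], [338.8, 160.8], [309.0, 162.1]]
0.012 [[307.7, 150.9], [336.2, 150.0], [339.2, 158.3], [309.3, 159.6]]
0.018 [[307.8, 149.7], [336.4, 148.7], [339.4, 157.1], [309.4, 158.4]]
```

View pics/sl2.png

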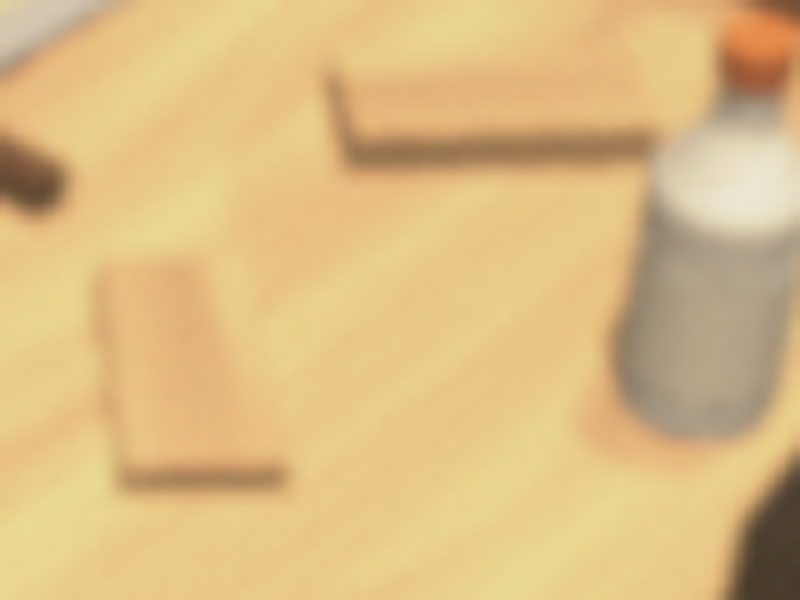

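Side-face heights are about 2.3 px on the left slat and 3.4 px on the right, against an expected 2.6 px for 12 mm and 3.7 px for 18 mm. So the right slat is thick and the left is thin. Moving over the thick one.

```bash
cat > go.py <<'E'
import sys; from h import *
def go(x,y,z,yaw):
    s=arm.read_state();R=s["ee_rot"];d=np.array([x,y,z])-s["ee_pos"]
    cur=np.degrees(np.arctan2(R[1,0],R[0,0]))
    print("t",round(s["t"],2),"pos",s["ee_pos"],"yaw %.1f"%cur,"tool shift mm",(R.T@d*1000).round(1),"twist first %.1f"%((cur-yaw+180)%360-180),"w",s["width"],"F",s["force"].round(1))
if __name__=="__main__": go(*map(float,sys.argv[1:5]))
E
python3 - <<'E'
from h import *
print("bottle base",onz("side",(275+69/1.0/1+0,145+40),0))
E
python3 -m creep '[[0.04,-0.019,0,0],[0.04,-0.019,0,0],[0.04,-0.019,0,0],[0.04,-0.019,0,0],[0.04,-0.019,0,0],[0.04,-0.019,0,0],[0.04,-0.019,0,0],[0.04,-0.019,0,0],[0.04,-0.019,0,0],[0.04,-0.019,0,0],[0,0,0,-8],[0,0,0,-8],[0,0,0,-8],[0,0,0,-7.4],[0,0,0,0]]' 0.093 3
python3 go.py .524 -.413 .006 46
```

```text
bottle base [ 0.3649 -0.3253  0.    ]
t: 2.38
ee_pos: [0.5226, -0.416, 0.2186]
ee_rot: [[0.694, 0.72, 0.0], [0.72, -0.694, 0.0], [0.0, -0.0, -1.0]]
force: [0.6, 1.0, -0.3]
width: 1.0
t 2.38 pos [ 0.5226 -0.416   0.2186] yaw 46.0 tool shift mm [  3.1  -1.1 212.6] twist first 0.0 w 0.9999209897495522 F [ 0.6  1.  -0.3]
```

```bash
python3 -m creep '[[0.003,-0.001,0.04,0],[0,0,0.05,0],[0,0,0.05,0],[0,0,0.04,0],[0,0,0.02,0],[0,0,0.01,0],[0,0,0.004,0],[0,0,0,0],[0,0,0,0]]'
python3 -m creep '[[0,0,0,0],[0,0,0,0],[0,0,0,0],[0,0,0,0],[0,0,0,0],[0,0,0,0]]' 0.04 15
python3 -m creep '[[0,0,-0.01,0],[0,0,-0.03,0],[0,0,-0.05,0],[0,0,-0.05,0],[0,0,-0.05,0],[0,0,0,0]]'
python3 go.py .63 .011 .2 -5
```

```text
t: 3.5
ee_pos: [0.5246, -0.4134, 0.0057]
ee_rot: [[0.693, 0.721, 0.001], [0.721, -0.693, -0.001], [0.0, 0.002, -1.0]]
force: [0.3, -1.7, 0.3]
width: 1.0
t: 4.25
ee_pos: [0.5241, -0.413, 0.0046]
ee_rot: [[0.693, 0.721, -0.0], [0.721, -0.693, 0.0], [-0.0, -0.0, -1.0]]
force: [0.5, -0.8, 2.2]
width: 0.621
t: 5.0
ee_pos: [0.5259, -0.4143, 0.1997]
ee_rot: [[0.693, 0.72, 0.006], [0.72, -0.693, -0.005], [0.001, 0.008, -1.0]]
force: [-0.2, -0.2, -1.0]
width: 0.622
t 5.0 pos [ 0.5259 -0.4143  0.1997] yaw 46.1 tool shift mm [ 378.6 -219.9   -1.6] twist first 51.1 w 0.6218424329589824 F [-0.2 -0.2 -1. ]
```

Slat gripped (57.8 mm). Computing the bay target points.

```bash
cat > bed.py <<'E'
from fit import *; import sys
p=np.load("jig.npy"); print(W(p,[float(a)/1000 for a in sys.argv[1:4]]))
E
python3 bed.py 66 0 9; python3 bed.py 66 0 24; python3 bed.py 60 0 9
python3 -m creep '[[0,0,0,8],[0,0,0,9],[0,0,0,9],[0,0,0,9],[0,0,0,9],[0,0,0,7],[0,0,0,0]]'
python3 go.py .633 .011 .2 -5
```

```text
[0.6322 0.011  0.071 ]
[0.6285 0.0114 0.0856]
[0.6264 0.0116 0.0696]
t: 5.88
ee_pos: [0.5237, -0.4125, 0.1938]
ee_rot: [[0.996, -0.084, -0.002], [-0.084, -0.996, 0.001], [-0.002, -0.0, -1.0]]
force: [0.5, -0.7, -1.0]
width: 0.619
t 5.88 pos [ 0.5237 -0.4125  0.1938] yaw -4.8 tool shift mm [  73.3 -431.2   -6.2] twist first 0.2 w 0.6192867981989094 F [ 0.5 -0.7 -1. ]
```

```bash
python3 -m creep '[[0.006,-0.036,-0.003,0.2],[0.006,-0.036,-0.003,0],[0.006,-0.036,-0.002,0],[0.006,-0.036,0,0],[0.006,-0.036,0,0],[0.006,-0.036,0,0],[0.006,-0.036,0,0],[0.006,-0.036,0,0],[0.006,-0.036,0,0],[0.006,-0.036,0,0],[0.006,-0.036,0,0],[0.007,-0.035,0,0],[0,0,0,0],[0,0,0,0]]'
python3 go.py .633 .011 .110 -5
python3 - <<'E'
from h import *
a=crop(avg("top",2),175,110,100,75,4);b=crop(avg("side",2),155,110,100,75,4)
cv2.imwrite("pics/hov.png",np.hstack([a,b]))
E
```

```text
t: 7.62
ee_pos: [0.6345, 0.0092, 0.2022]
ee_rot: [[0.996, -0.087, -0.001], [-0.087, -0.996, -0.001], [-0.001, 0.001, -1.0]]
force: [0.2, -0.4, -1.2]
width: 0.623
t 7.62 pos [0.6345 0.0092 0.2022] yaw -5.0 tool shift mm [-1.5 -1.8 92.2] twist first 0.0 w 0.6228894064185714 F [ 0.2 -0.4 -1.2]
```

View pics/hov.png

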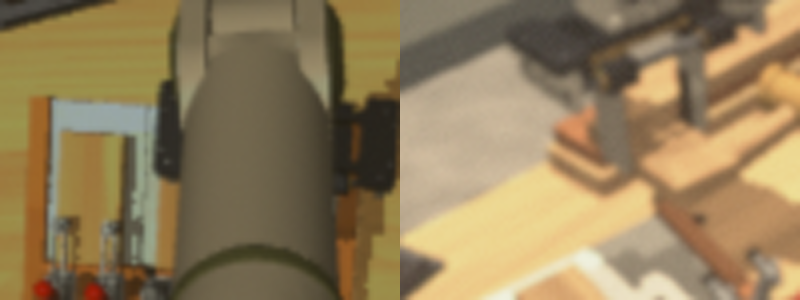

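Holding the slat above the bay; the view shows nothing wrong, though the arm hides the bay in the top camera. Before lowering, I'll check whether the right-hand rail would foul the finger.

Run:
```python
from fit import *
p=np.load("jig.npy")
ims=[]
for n,(x0,y0),col in (("top",(225,130),0),("side",(205,150),0)):
    im=cv2.imread(f"pics/{n[0]}1.png");c=crop(im,x0,y0,50,60,8)
    for h,cl in((0,(255,0,0)),(12,(0,255,0)),(24,(0,0,255))):
        for y in(-45,-62):
            q=(proj(n,[W(p,(x*k,y*k,h*k)) for x in(60,148)])-[x0,y0]+.5)*8-.5
            cv2.line(c,*[tuple(int(v) for v in a) for a in q],cl,1)
    ims.append(c)
cv2.imwrite("pics/rail.png",np.hstack(ims))
```

```text
(no output)
```

View pics/rail.png

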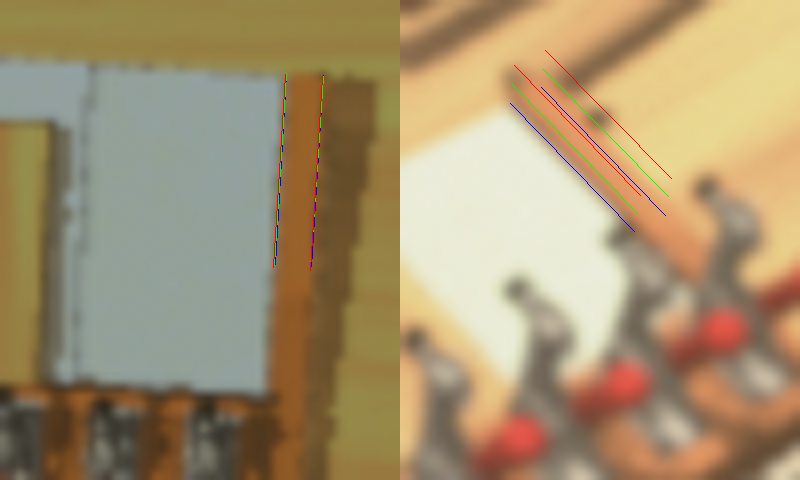

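The rail stands roughly 10 mm above the bed (side crop: bed edge at (512,105), rail's outer edge near (548,72)). A finger at bed level would clip it. I'll set the slat down 6 mm to the left, then re-centre it with the tips above rail height.

```bash
python3 bed.py 66 6 9; python3 go.py .633 .017 .09 -5
python3 -m creep '[[-0.002,-0.004,0.03,0],[0,-0.004,0.04,0],[0,0,0.035,0],[0,0,0.01,0],[0,0,0,0]]' - 5
python3 go.py .633 .017 .067 -5
```

```text
[0.6327 0.017  0.071 ]
t 7.83 pos [0.6346 0.0085 0.2026] yaw -5.1 tool shift mm [ -2.4  -8.3 112.6] twist first -0.1 w 0.625503511046849 F [-0.   0.3 -0.3]
t: 8.45
ee_pos: [0.6336, 0.0174, 0.0876]
ee_rot: [[0.996, -0.089, -0.001], [-0.089, -0.996, -0.0], [-0.001, 0.0, -1.0]]
force: [-0.1, 0.0, -1.5]
width: 0.62
t 8.45 pos [0.6336 0.0174 0.0876] yaw -5.1 tool shift mm [-0.6  0.5 20.6] twist first -0.1 w 0.6202523805297945 F [-0.1  0.  -1.5]
```

```bash
python3 -m creep '[[0,0,0.004,0],[0,0,0.004,0],[0,0,0,0]]' - 3
python3 -m creep '[[0,0,0.003,0],[0,0,0.003,0],[0,0,0,0]]'
python3 -m creep '[[0,0,0.003,0],[0,0,0.002,0],[0,0,0,0]]'
```

```text
t: 8.82
ee_pos: [0.6337, 0.018, 0.0799]
ee_rot: [[0.996, -0.089, 0.0], [-0.089, -0.996, 0.0], [0.0, -0.0, -1.0]]
force: [0.0, -0.2, 0.3]
width: 0.623
t: 9.2
ee_pos: [0.6335, 0.018, 0.0733]
ee_rot: [[0.996, -0.089, -0.0], [-0.089, -0.996, -0.0], [-0.0, 0.0, -1.0]]
force: [-0.9, 0.1, -0.9]
width: 0.621
t: 9.57
ee_pos: [0.6335, 0.018, 0.0684]
ee_rot: [[0.996, -0.089, -0.0], [-0.089, -0.996, -0.0], [-0.0, 0.0, -1.0]]
force: [-0.5, -0.4, -0.5]
width: 0.626
```

```bash
python3 -m creep '[[0,0,0,0],[0,0,0,0],[0,0,0,0]]' 0.065
python3 -m creep '[[0,0,-0.009,0],[0,0,0,0]]'
python3 -m creep '[[0,0.007,0,0],[0,0,0,0],[0,0,0,0]]' 0.078
python3 bed.py 66 0 14;python3 go.py .631 .011 .0758 -5
```

```text
t: 9.95
ee_pos: [0.6337, 0.018, 0.0687]
ee_rot: [[0.996, -0.089, 0.0], [-0.089, -0.996, 0.0], [0.0, -0.0, -1.0]]
force: [-0.0, 0.6, 0.1]
width: 0.696
t: 10.2
ee_pos: [0.6342, 0.018, 0.0786]
ee_rot: [[0.996, -0.089, 0.001], [-0.089, -0.996, 0.0], [0.001, -0.0, -1.0]]
force: [-0.7, -1.1, -0.5]
width: 0.698
t: 10.58
ee_pos: [0.6329, 0.0108, 0.0775]
ee_rot: [[0.996, -0.089, -0.0], [-0.089, -0.996, -0.0], [-0.0, 0.0, -1.0]]
force: [-0.4, 0.3, 0.2]
width: 0.842
[0.631  0.0112 0.0759]
t 10.57 pos [0.6329 0.0108 0.0775] yaw -5.1 tool shift mm [-1.9  0.   1.7] twist first -0.1 w 0.8415371006213175 F [-0.4  0.3  0.2]
```

```bash
python3 -m creep '[[0,0,0.002,0],[0,0,0,0],[0,0,0,0],[0,0,0,0],[0,0,0,0]]' 0.04 6
python3 -m creep '[[-0.003,0,0.0008,0],[-0.003,0,0.0008,0],[0,0,0,0]]'
python3 -m creep '[[-0.003,0,0.0007,0],[-0.002,0,0.0005,0],[0,0,0,0]]'
```

```text
t: 11.2
ee_pos: [0.633, 0.011, 0.0756]
ee_rot: [[0.996, -0.089, -0.0], [-0.089, -0.996, -0.0], [-0.0, 0.0, -1.0]]
force: [0.3, -0.1, -1.1]
width: 0.626
t: 11.58
ee_pos: [0.63, 0.0129, 0.0751]
ee_rot: [[0.996, -0.088, 0.006], [-0.088, -0.996, 0.001], [0.006, -0.002, -1.0]]
force: [6.3, 3.6, 1.6]
width: 0.621
t: 11.95
ee_pos: [0.6262, 0.0137, 0.0743]
ee_rot: [[0.996, -0.088, 0.009], [-0.088, -0.996, 0.002], [0.008, -0.003, -1.0]]
force: [8.9, 4.3, 2.2]
width: 0.622
```

```bash
python3 -m creep '[[0.002,0,-0.001,0],[0,0,0,0],[0,0,0,0],[0,0,-0.01,0],[0,0,-0.04,0],[0,0,-0.05,0],[0,0.05,-0.03,0],[0,0.06,0,0],[0,0.06,0,0],[0,0.05,0,0],[0,0,0,0]]' 0.074
python3 - <<'E'
from h import *
a=crop(avg("top",3),225,130,50,75,8);b=crop(avg("side",3),195,150,50,75,8)
cv2.imwrite("pics/pl1.png",np.hstack([a,b]))
E
```

```text
t: 13.32
ee_pos: [0.603, -0.2128, 0.2045]
ee_rot: [[0.995, -0.096, -0.0], [-0.096, -0.995, -0.002], [0.0, 0.002, -1.0]]
force: [0.2, 0.8, 0.2]
width: 0.796
```

View pics/pl1.png

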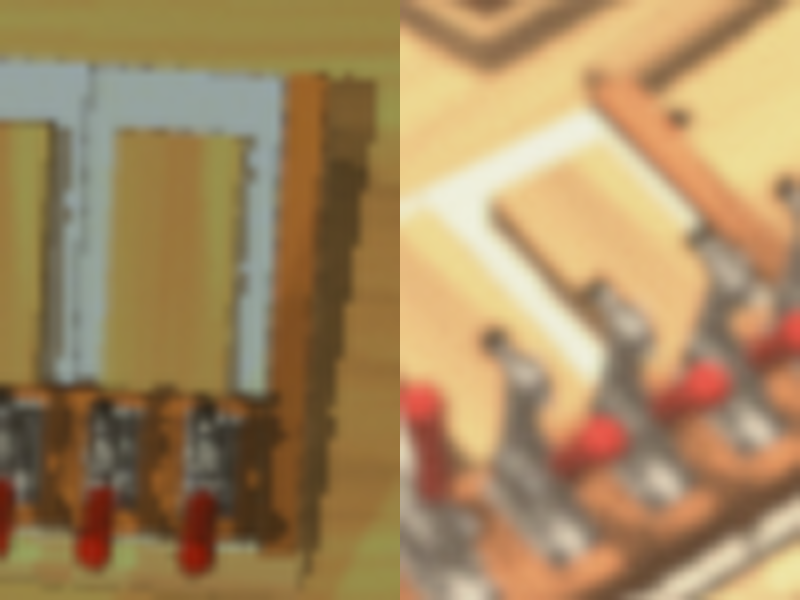

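```bash
python3 - <<'E'
from fit import *
p=np.load("jig.npy")
for n,o in(("top",(225,130)),("side",(195,150))):
  q=lambda b:((proj(n,W(p,np.array(b)*k))[0]-o+.5)*8-.5).round(0).tolist()
  print(n,"farL",q((120,29,18)),"farR",q((120,-29,18)),"nearL",q((20,29,18)),"nearR",q((20,-29,18)),"bed far L/R",q((148,45,0)),q((148,-45,0)),"foot",q((0,45,0)),q((0,-45,0)))
  print("c blank",q((120,119,30)),q((120,61,30)))
E
python3 go.py .507 -.212 .2 -48
```

```text
top farL [121.0, 126.0] farR [247.0, 134.0] nearL [109.0, 343.0] nearR [234.0, 351.0] bed far L/R [92.0, 61.0] [287.0, 74.0] foot [75.0, 380.0] [267.0, 392.0]
c blank [-79.0, 114.0] [48.0, 122.0]
side farL [90.0, 187.0] farR [202.0, 130.0] nearL [236.0, 345.0] nearR [348.0, 282.0] bed far L/R [19.0, 188.0] [191.0, 103.0] foot [231.0, 423.0] [403.0, 324.0]
c blank [-96.0, 261.0] [26.0, 200.0]
t 13.62 pos [ 0.6049 -0.2055  0.2039] yaw -4.9 tool shift mm [-97.   14.9   3.9] twist first 43.1 w 0.7979576141912466 F [-0.  -0.3 -0.7]
```

The thick slat lies flat against the backstop and is centred to about 1 mm: its far edge at (117–243, 130–136) in the top crop agrees with prediction and with blank c. Next is the thin slat.

```bash
python3 -m creep '[[0,0,0,8],[0,0,0,9],[0,0,0,9],[0,0,0,9],[0,0,0,8],[0,0,0,0],[0,0,0,0]]' 0.093
python3 go.py .507 -.212 .0035 -48
```

```text
t: 14.5
ee_pos: [0.6047, -0.2065, 0.2038]
ee_rot: [[0.671, -0.741, -0.0], [-0.741, -0.671, 0.0], [-0.0, -0.0, -1.0]]
force: [-0.4, -0.2, -0.1]
width: 1.003
t 14.5 pos [ 0.6047 -0.2065  0.2038] yaw -47.8 tool shift mm [-61.5  76.2 200.3] twist first 0.2 w 1.003388510439893 F [-0.4 -0.2 -0.1]
```

```bash
python3 -m creep '[[-0.02,0.025,0,0],[-0.02,0.025,0,0],[-0.021,0.026,0,0],[0,0,0.04,0],[0,0,0.05,0],[0,0,0.05,0],[0,0,0.03,0],[0,0,0.015,0],[0,0,0.01,0],[0,0,0,0]]'
python3 go.py .507 -.212 .004 -48
```

```text
t: 15.75
ee_pos: [0.5074, -0.2128, 0.009]
ee_rot: [[0.668, -0.744, 0.0], [-0.744, -0.668, 0.0], [0.0, -0.0, -1.0]]
force: [-0.3, 0.1, -0.3]
width: 1.0
t 15.75 pos [ 0.5074 -0.2128  0.009 ] yaw -48.1 tool shift mm [-0.8 -0.2  5. ] twist first -0.1 w 1.0003834221613102 F [-0.3  0.1 -0.3]
```

```bash
python3 -m creep '[[-0.001,0,0.005,0],[0,0,0,0],[0,0,0,0]]'
python3 -m creep '[[0,0,0,0],[0,0,0,0],[0,0,0,0],[0,0,0,0],[0,0,0,0],[0,0,0,0]]' 0.04 15
python3 -m creep '[[0,0,-0.01,0],[0,0,-0.03,0],[0,0,-0.05,0],[0,0,-0.05,0],[0,0,-0.06,0],[0,0,0,-8],[0,0,0,-9],[0,0,0,-9],[0,0,0,-9],[0,0,0,-8],[0,0,0,0]]'
python3 bed.py 66 1 24;python3 go.py .630 .012 .2 -5
```

```text
t: 16.12
ee_pos: [0.5068, -0.2119, 0.0042]
ee_rot: [[0.668, -0.744, 0.001], [-0.744, -0.668, -0.0], [0.001, -0.0, -1.0]]
force: [-0.3, -0.2, -0.2]
width: 1.0
t: 16.88
ee_pos: [0.5065, -0.212, 0.0038]
ee_rot: [[0.668, -0.744, -0.0], [-0.744, -0.668, -0.0], [-0.0, 0.0, -1.0]]
force: [-1.4, 0.2, 0.4]
width: 0.625
t: 18.25
ee_pos: [0.5063, -0.2121, 0.2044]
ee_rot: [[0.996, -0.09, 0.0], [-0.09, -0.996, 0.0], [0.0, -0.0, -1.0]]
force: [-0.3, 0.7, -0.7]
width: 0.623
[0.6286 0.0124 0.0856]
t 18.25 pos [ 0.5063 -0.2121  0.2044] yaw -5.2 tool shift mm [ 103.1 -234.3    4.4] twist first -0.2 w 0.6228513343543255 F [-0.3  0.7 -0.7]
```

```bash
python3 -m creep '[[0.013,-0.029,0,-0.2],[0.013,-0.029,0,0],[0.013,-0.029,0,0],[0.013,-0.029,0,0],[0.013,-0.029,0,0],[0.013,-0.029,0,0],[0.013,-0.03,0,0],[0.012,-0.03,0,0],[0,0,0,0],[0,0,0.03,0],[0,0,0.04,0],[0,0,0.02,0],[0,0,0,0],[0,0,0,0]]'
python3 go.py .630 .0125 .084 -5
```

```text
t: 20.0
ee_pos: [0.6296, 0.0118, 0.1148]
ee_rot: [[0.996, -0.087, 0.001], [-0.087, -0.996, -0.0], [0.001, 0.0, -1.0]]
force: [0.4, 0.6, 0.5]
width: 0.62
t 20.0 pos [0.6296 0.0118 0.1148] yaw -5.0 tool shift mm [ 0.3 -0.8 30.8] twist first 0.0 w 0.6196237938705953 F [0.4 0.6 0.5]
```

```bash
python3 -m creep '[[0,-0.001,0.006,0],[0,0,0.006,0],[0,0,0,0]]' - 3
python3 -m creep '[[0,0,0.004,0],[0,0,0.004,0],[0,0,0,0]]'
python3 -m creep '[[0,0,0.004,0],[0,0,0.004,0],[0,0,0,0]]'
python3 -m creep '[[0,0,0.002,0],[0,0,0,0]]'
```

```text
t: 20.38
ee_pos: [0.629, 0.0134, 0.1014]
ee_rot: [[0.996, -0.085, -0.001], [-0.085, -0.996, -0.0], [-0.001, 0.0, -1.0]]
force: [-0.7, -0.5, -1.0]
width: 0.628
t: 20.75
ee_pos: [0.6291, 0.0134, 0.0934]
ee_rot: [[0.996, -0.085, -0.001], [-0.085, -0.996, -0.0], [-0.001, 0.0, -1.0]]
force: [-0.5, -0.1, -1.0]
width: 0.631
t: 21.12
ee_pos: [0.6291, 0.0134, 0.0854]
ee_rot: [[0.996, -0.085, -0.001], [-0.085, -0.996, -0.0], [-0.001, 0.0, -1.0]]
force: [0.5, -0.1, -0.8]
width: 0.624
t: 21.38
ee_pos: [0.6293, 0.0133, 0.0838]
ee_rot: [[0.996, -0.085, 0.0], [-0.085, -0.996, -0.0], [0.0, 0.0, -1.0]]
force: [0.7, 0.1, 0.1]
width: 0.626
```

```bash
python3 -m creep '[[0,0,0,0],[0,0,0,0],[0,0,0,0],[0,0.0005,0.003,0],[0,0.0005,0.002,0],[0,0,0,0]]' 0.068
python3 -m creep '[[0,0,0,0],[0,0,0,0],[0,0,0,0],[0,0,0,0]]' 0.04 8
python3 -m creep '[[-0.002,0,0.0005,0],[-0.002,0,0.0005,0],[0,0,0,0]]'
python3 -m creep '[[-0.002,0,0.0005,0],[-0.002,0,0.0005,0],[0,0,0,0]]'
```

```text
t: 22.12
ee_pos: [0.629, 0.0123, 0.0785]
ee_rot: [[0.996, -0.085, -0.001], [-0.085, -0.996, -0.0], [-0.001, 0.0, -1.0]]
force: [0.2, 0.8, -0.5]
width: 0.73
t: 22.62
ee_pos: [0.6293, 0.0125, 0.0788]
ee_rot: [[0.996, -0.085, 0.0], [-0.085, -0.996, 0.0], [0.0, -0.0, -1.0]]
force: [0.2, 1.5, -0.5]
width: 0.624
t: 23.0
ee_pos: [0.6249, 0.0128, 0.0777]
ee_rot: [[0.996, -0.085, -0.001], [-0.085, -0.996, 0.0], [-0.001, 0.0, -1.0]]
force: [-0.1, 0.6, -0.3]
width: 0.621
t: 23.38
ee_pos: [0.6209, 0.0131, 0.0767]
ee_rot: [[0.996, -0.085, -0.001], [-0.085, -0.996, -0.0], [-0.001, 0.0, -1.0]]
force: [0.4, 0.7, -1.0]
width: 0.624
```

```bash
python3 -m creep '[[-0.002,0,0.0005,0],[-0.001,0,0.0003,0],[0,0,0,0]]'
python3 -m creep '[[-0.002,0,0.0005,0],[-0.001,0,0.0003,0],[0,0,0,0]]'
```

```text
t: 23.75
ee_pos: [0.6205, 0.0129, 0.0768]
ee_rot: [[0.996, -0.086, 0.005], [-0.086, -0.996, -0.0], [0.005, -0.0, -1.0]]
force: [5.4, -0.7, 0.4]
width: 0.62
t: 24.12
ee_pos: [0.62, 0.0127, 0.0767]
ee_rot: [[0.996, -0.086, 0.009], [-0.086, -0.996, -0.001], [0.009, -0.0, -1.0]]
force: [9.8, -2.7, 1.4]
width: 0.627
```

Both plies met the backstop (about 10 N). Releasing and moving clear towards the robot side of the clamps, then looking.

```bash
python3 -m creep '[[0.002,0,0,0],[0,0,0,0],[0,0,0,0],[0,0,-0.01,0],[0,0,-0.04,0],[0,0,-0.05,0],[0,0.04,-0.03,0],[-0.02,0.05,0,0],[-0.03,0.05,0,0],[-0.03,0.05,0,0],[0,0,0,0]]' 0.07
python3 - <<'E'
from h import *
a=crop(avg("top",3),225,130,50,75,8);b=crop(avg("side",3),195,150,50,75,8)
cv2.imwrite("pics/pl2.png",np.hstack([a,b]))
from fit import W,k
p=np.load("jig.npy")
for n,o in(("top",(225,130)),("side",(195,150))):
  q=lambda b:((proj(n,W(p,np.array(b)*k))[0]-o+.5)*8-.5).round(0).tolist()
  print(n,"far",q((120,29,30)),q((120,-29,30)),"near",q((0,29,30)),q((0,-29,30)))
E
python3 go.py .458 .0255 .2 -5; python3 bed.py -30 0 56
```

```text
t: 25.5
ee_pos: [0.5182, -0.1733, 0.2061]
ee_rot: [[0.996, -0.092, -0.001], [-0.092, -0.996, -0.001], [-0.001, 0.001, -1.0]]
force: [0.6, 1.0, 1.0]
width: 0.75
top far [118.0, 126.0] [246.0, 134.0] near [104.0, 389.0] [230.0, 397.0]
side far [91.0, 168.0] [204.0, 111.0] near [269.0, 359.0] [382.0, 296.0]
t 25.8 pos [ 0.5222 -0.1677  0.2052] yaw -4.8 tool shift mm [ -80.  -187.3    5.3] twist first 0.2 w 0.753601622763038 F [0.3 0.5 0. ]
[0.528  0.0201 0.0928]
```

View pics/pl2.png

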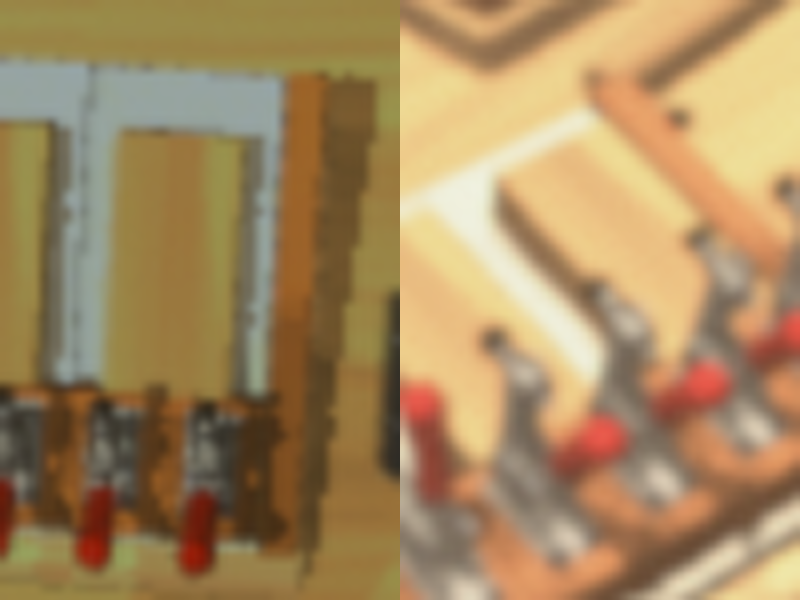

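The stack is aligned, seated and centred: its far edge is at (119–245, 130–137) against a predicted (118–246, 126–134). Now I'll push both handles at once, one finger behind each ball.

```bash
python3 -m creep '[[-0.02,-0.046,0,0],[-0.02,-0.047,0,0],[-0.02,-0.047,0,0],[-0.02,-0.047,0.005,0],[0,0,0,0],[0,0,0,0]]' 0.0275 20
python3 go.py .458 .0255 .123 -5
```

```text
t: 26.55
ee_pos: [0.458, 0.0244, 0.2003]
ee_rot: [[0.997, -0.084, 0.0], [-0.084, -0.997, -0.0], [0.0, 0.0, -1.0]]
force: [-0.2, 0.1, 0.6]
width: 0.293
t 26.55 pos [0.458  0.0244 0.2003] yaw -4.8 tool shift mm [-0.1 -1.1 77.3] twist first 0.2 w 0.29334020702515534 F [-0.2  0.1  0.6]
```

```bash
python3 -m creep '[[0,-0.001,0.03,0.2],[0,0,0.03,0],[0,0,0.017,0],[0,0,0,0],[0.004,0,0,0],[0,0,0,0]]'
python3 -m creep '[[0.003,0,0,0],[0.003,0,-0.001,0],[0.003,0,-0.0025,0],[0.003,0,-0.0025,0],[0.003,0,-0.0025,0],[0,0,0,0]]'
python3 -m creep '[[0.003,0,-0.002,0],[0.003,0,-0.002,0],[0.003,0,-0.0015,0],[0.003,0,-0.001,0],[0.003,0,-0.001,0],[0,0,0,0]]'
```

```text
t: 27.3
ee_pos: [0.4627, 0.0244, 0.124]
ee_rot: [[0.996, -0.089, 0.002], [-0.089, -0.996, 0.0], [0.002, -0.0, -1.0]]
force: [0.5, 0.0, -0.1]
width: 0.298
t: 28.05
ee_pos: [0.473, 0.0233, 0.1317]
ee_rot: [[0.996, -0.088, -0.007], [-0.088, -0.996, -0.0], [-0.006, 0.001, -1.0]]
force: [-10.8, 1.9, 5.5]
width: 0.296
t: 28.8
ee_pos: [0.4905, 0.022, 0.1393]
ee_rot: [[0.996, -0.089, -0.002], [-0.089, -0.996, -0.0], [-0.002, 0.0, -1.0]]
force: [-4.2, -0.3, 2.8]
width: 0.298
```

```bash
python3 -m creep '[[0.003,0,-0.001,0],[0.003,0,-0.0005,0],[0.003,0,-0.0005,0],[0.003,0,0,0],[0.003,0,0,0],[0,0,0,0]]'
python3 -m creep '[[0.003,0,0,0],[0.003,0,0,0],[0,0,0,0]]'
python3 -m creep '[[0.002,0,0,0],[0.002,0,0,0],[0,0,0,0]]'
```

```text
t: 29.55
ee_pos: [0.5072, 0.0207, 0.1412]
ee_rot: [[0.996, -0.089, 0.001], [-0.089, -0.996, -0.0], [0.001, -0.0, -1.0]]
force: [-0.2, -0.8, 0.7]
width: 0.298
t: 29.92
ee_pos: [0.5075, 0.0203, 0.1404]
ee_rot: [[0.996, -0.088, -0.009], [-0.088, -0.996, -0.0], [-0.009, 0.001, -1.0]]
force: [-15.6, 2.0, 7.5]
width: 0.295
t: 30.3
ee_pos: [0.5076, 0.02, 0.1398]
ee_rot: [[0.996, -0.088, -0.017], [-0.088, -0.996, -0.001], [-0.017, 0.002, -1.0]]
force: [-25.4, 3.3, 12.7]
width: 0.297
```

The stop has been reached: 25 N with no further travel. Backing off to look.

```bash
python3 -m creep '[[-0.01,0,0,0],[-0.02,0,0,0],[-0.02,0,-0.01,0],[0,0,-0.05,0],[0,0.05,-0.02,0],[0,0.06,0,0],[0,0.06,0,0],[0,0.05,0,0],[0,0,0,0]]'
python3 - <<'E'
from h import *
t=avg("top",4);s=avg("side",4);cv2.imwrite("pics/t9.png",t);cv2.imwrite("pics/s9.png",s)
a=crop(t,205,130,65,80,6);b=crop(s,185,150,67,80,6)
cv2.imwrite("pics/cl.png",np.hstack([a,b]))
from fit import W,k,C
p=np.load("jig.npy")
for n,o in(("top",(205,130)),("side",(185,150))):
  print(n,*[((proj(n,W(p,C(y)))[0]-o+.5)*6-.5).round(0).tolist() for y in(22.5,-22.5)])
E
```

```text
t: 31.42
ee_pos: [0.4466, -0.1988, 0.2221]
ee_rot: [[0.995, -0.095, 0.002], [-0.095, -0.995, -0.002], [0.002, 0.002, -1.0]]
force: [-1.1, 0.2, -0.8]
width: 0.294
top [195.0, 333.0] [273.0, 338.0]
side [305.0, 176.0] [374.0, 138.0]
```

View pics/cl.png

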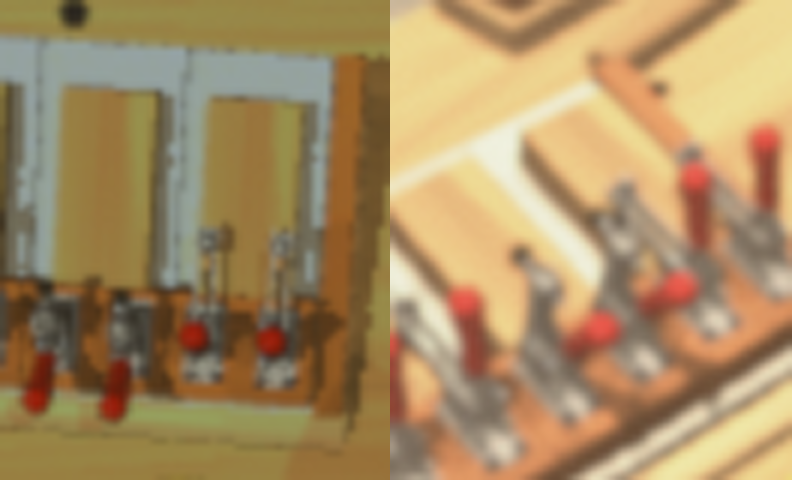

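Both clamps look closed, with feet on the stack; balls at (194,337) and (272,342). I'll confirm numerically against bay b's closed handles and check nothing else moved.

```bash
python3 - <<'E'
from fit import *
p=np.load("jig.npy")
for n in("top","side"):
  im=cv2.imread(f"pics/{n[0]}9.png").astype(int); m=im[...,2]-np.maximum(im[...,0],im[...,1])
  for y in(202.5,157.5,22.5,-22.5):
    q=proj(n,W(p,C(y)))[0]; yy,xx=np.mgrid[:384,:512]; w=np.where((np.hypot(xx-q[0],yy-q[1])<4)&(m>35),m,0)
    if n=="side": w=w*(yy<q[1]+2)
    print(n,y,"obs-pred",((w*xx).sum()/w.sum()-q[0]).round(2),((w*yy).sum()/w.sum()-q[1]).round(2),"n",(w>0).sum())
  a=cv2.imread(f"pics/{n[0]}1.png");d=cv2.absdiff(a,cv2.imread(f"pics/{n[0]}9.png")).max(2)
  c,_=cv2.findContours((cv2.GaussianBlur(d,(3,3),0)>40).astype(np.uint8),0,2)
  print([cv2.boundingRect(x) for x in c if cv2.contourArea(x)>25])
E
python3 go.py .452 .0245 .2 -5
```

```text
top 202.5 obs-pred -0.91 0.1 n 39
top 157.5 obs-pred -0.64 0.54 n 33
top 22.5 obs-pred -0.8 0.35 n 31
top -22.5 obs-pred -0.62 0.44 n 24
[(273, 377, 26, 7), (222, 331, 8, 34), (241, 300, 13, 13), (239, 270, 273, 114), (316, 269, 46, 44), (371, 238, 81, 53), (450, 203, 10, 22), (234, 190, 22, 12), (251, 164, 109, 136), (238, 146, 20, 36)]
side 202.5 obs-pred -0.22 -0.08 n 42
side 157.5 obs-pred -0.07 -0.4 n 40
side 22.5 obs-pred 0.13 -0.46 n 35
side -22.5 obs-pred 0.03 -0.37 n 36
[(354, 267, 6, 15), (369, 258, 7, 13), (462, 212, 7, 30), (443, 211, 44, 86), (384, 189, 79, 96), (240, 189, 8, 7), (424, 185, 45, 11), (250, 182, 10, 8), (282, 176, 13, 8), (241, 171, 9, 14), (425, 170, 42, 12), (206, 166, 35, 31), (341, 157, 15, 13), (322, 157, 19, 5), (418, 156, 13, 28), (290, 152, 93, 102), (387, 142, 31, 39), (280, 96, 50, 45), (467, 68, 45, 142), (420, 66, 62, 97), (295, 41, 46, 62), (485, 0, 27, 61), (423, 0, 65, 64), (295, 0, 60, 60)]
t 31.82 pos [ 0.4474 -0.1938  0.2213] yaw -5.0 tool shift mm [ -14.3 -217.8   21.3] twist first 0.0 w 0.29559535095278605 F [ 0.2  0.1 -0.3]
```

The new closed balls deviate by the same amounts as bay b's closed ones. For certainty I'll give one more firm push with a slight twist each way, to press each handle individually onto its stop.

```bash
python3 -m creep '[[0,-0.054,0,0],[0,-0.055,0,0],[0,-0.055,0,0],[0.01,-0.055,0,0],[0,0.001,0.04,0],[0,0,0.04,0],[0.02,0,0,0],[0.02,0,0,0],[0,0,0,0]]'
python3 go.py .5075 .0205 .1405 -5
```

```text
t: 32.95
ee_pos: [0.5073, 0.0185, 0.1388]
ee_rot: [[0.996, -0.087, -0.019], [-0.087, -0.996, -0.001], [-0.019, 0.002, -1.0]]
force: [-19.5, 2.3, 0.6]
width: 0.295
t 32.95 pos [0.5073 0.0185 0.1388] yaw -5.0 tool shift mm [-0.  -2.  -1.7] twist first 0.0 w 0.2947538032344397 F [-19.5   2.3   0.6]
```

```bash
python3 -m creep '[[0,0,0,1.5],[0,0,0,0],[0,0,0,-3],[0,0,0,0],[0,0,0,1.5],[-0.01,0,0,0],[-0.02,0,0,0],[-0.025,0,-0.01,0],[0,0,-0.05,0],[0,0.05,-0.02,0],[0,0.06,0,0],[0,0.06,0,0],[0,0.05,0,0],[0,0,0,0],[0,0,0,0],[0,0,0,0]]'
python3 - <<'E'
from h import *
t=avg("top",3);s=avg("side",3);cv2.imwrite("pics/t10.png",t);cv2.imwrite("pics/s10.png",s)
a=crop(t,160,100,200,150,2);b=crop(s,120,110,200,150,2)
c=np.hstack([a,b]);d=np.hstack([crop(t,205,130,60,45,6)[:,:400],crop(s,190,155,67,45,6)[:,:400]])
w=min(c.shape[1],d.shape[1]);cv2.imwrite("pics/fin.png",np.vstack([c[:,:w],d[:,:w]]))
E
```

```text
t: 34.95
ee_pos: [0.4424, -0.1948, 0.2212]
ee_rot: [[0.996, -0.086, 0.0], [-0.086, -0.996, 0.0], [0.0, -0.0, -1.0]]
force: [0.4, 0.4, -0.7]
width: 0.296
```

View pics/fin.png

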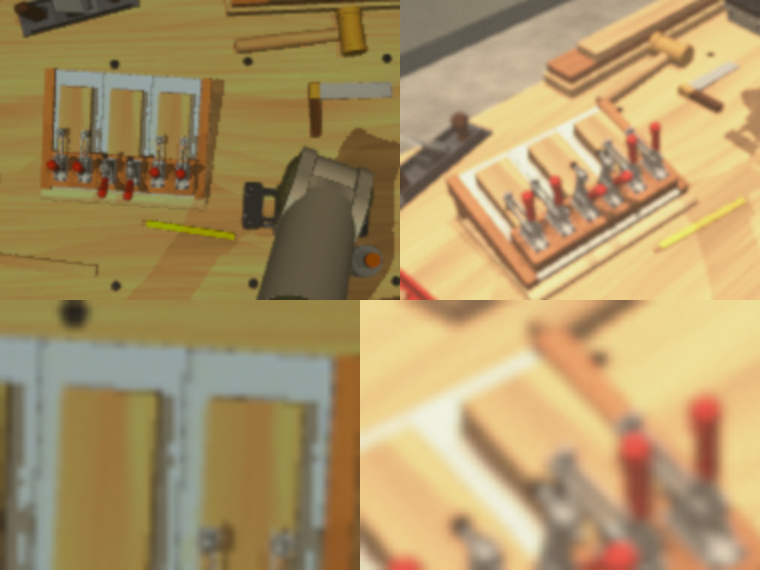

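The final view shows bay a's stack in place with both handles upright, bay c's clamps still open, bay b's still closed, and the gripper clear. Handing in.

```bash
python3 -c "
from plant import arm
print(arm.close_job())"
```

```text
the job is handed in; nothing more can be done
None
```

The job is handed in at about 35 s on the robot's clock. The thick slat is on the bed of the empty (right-hand) bay, the thin one is on top of it, and both of that bay's clamps are closed. No verdict came back.

**How it went:**
- **Slats:** I told thick from thin by their side-face heights in the side view. I set the thick one down about 6 mm left so the finger cleared the side rail, then re-gripped it to centre it. I pulled each slat down to the backstop until it pushed back with about 9–10 N.
- **Clamps:** I pushed both handles closed together, one finger behind each ball. They stopped at about 25 N. A second push of about 20 N ended within 0.3 mm of the same point, and I twisted slightly each way to seat each handle.

**Last checks:**
- **Stack:** it looked flat, with the plies aligned. It was centred to about 1 mm. Its far edge was 3–4 enlarged pixels (under 2 mm) nearer the robot than predicted. I put that down to jig-fit error, since the backstop stops it going further.
- **Clamp handles:** both sit within about 0.5 px of where bay b's closed handles appear in the images. I took that comparison before the second push and only looked by eye afterwards.
- **Rest of the scene:** bays b and c and their clamps look unchanged, as do the nearby objects in the last picture. I checked the other bystanders only through an image comparison, which was too cluttered by the arm and its shadow to settle it.
- **Unexplained reading:** a sideways force of about 4 N appeared while seating the thick slat, possibly a finger rubbing the side rail. It left no visible effect.

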